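# Swap the tub behind the jars on a tofu stall counter

## Task

Swap the stall's two small tubs. First clear both tall jars off the rack into the red tray at the side; then bring out the full, orange-lidded tub from behind them and stand it in the middle of the round wooden board, put the open empty tub on the blue mat where the full one stood, and finally put each jar back on the mat of its own lid's colour. Set everything down upright and softly, well centred on its mat or board (no need for order in the tray), tip nothing over, and leave the salt shaker alone.

Things in the scene. Friction and masses are not known exactly. Their poses are not given: they have to be found in the camera images.
- jar_yellow_mid (a point): Tall jar with a yellow lid, a tan upright cylinder, 50 mm across (lid and body alike) and 92 mm tall, the lid being its top 23 mm; about 0.25 kg. Take it by its upper part, 20 to 35 mm below its top: gripped lower, its top may strike the palm of a gripper with short fingers. The point is at its centre, 46 mm above its underside; z is its axis, pointing up. At the start it stands on the mat of its own lid's colour.
- jar_green_mid (a point): Tall jar with a green lid, a tan upright cylinder, 50 mm across (lid and body alike) and 92 mm tall, the lid being its top 23 mm; about 0.25 kg. Take it by its upper part, 20 to 35 mm below its top: gripped lower, its top may strike the palm of a gripper with short fingers. The point is at its centre, 46 mm above its underside; z is its axis, pointing up. At the start it stands on the mat of its own lid's colour.
- tub_full_mid (a point): The full tub: a low steel cylinder closed with an orange lid with a small white dot, 60 mm across, 46 mm tall, about 0.22 kg. The point is at its centre, 23 mm above its underside; z is its axis, up. At the start it stands on the blue mat, farther from the robot than the two jars and midway between them sideways; a gripper coming down on it would run into the jars (they stand about 46 mm higher, 18 mm away).
- tub_empty_mid (a point): The empty tub: a low open steel tub with nothing in it and no lid, 60 mm across outside, 46 mm tall, walls 3 mm, about 0.1 kg. The point is on its axis half-way up, 23 mm above its underside; z is its axis, up. It starts on the bare counter, near the round wooden board and farther from the robot than it.
- mat_yellow: Yellow mat, place of the yellow-lidded jar: a fixed round plastic mat, 72 mm across and 3 mm thick, lying on the base of a low steel rack. Its origin is at the centre of its underside, 4 mm above the counter, so its top is 7 mm above the counter. The yellow and green mats lie side by side, 104 mm apart, at the rack's front (towards the robot), in either order.
- mat_green: Green mat, place of the green-lidded jar: a fixed round plastic mat, 72 mm across and 3 mm thick, lying on the base of a low steel rack. Its origin is at the centre of its underside, 4 mm above the counter, so its top is 7 mm above the counter.
- mat_blue: Blue mat, place for a tub: a fixed round plastic mat, 72 mm across and 3 mm thick, lying on the base of a low steel rack. Its origin is at the centre of its underside, 4 mm above the counter, so its top is 7 mm above the counter. It lies behind the yellow and green mats, 74 mm from each, centre to centre. A steel rim round the rack's back and sides, 16 mm high, is 53 mm behind this mat's centre and 125 mm to either side of it.
- side_tray: Red plastic tray, fixed, the side area for the jars: 250 mm along its own x, 140 mm along its own y, walls 4 mm thick and 12 mm high. Its origin is at the centre of its underside, on the counter; the upper face of its floor is 4 mm above that. Both jars fit side by side along its x, e.g. 60 mm either side of the centre. It lies to the left or to the right of the rack.
- board: Round dark wooden board, fixed, the place for the full tub: 110 mm across, 10 mm thick, origin at the centre of its underside, on the counter. It lies on the other side of the rack from the red tray.
- shaker_mid (a point): Salt shaker, white with a black cap, 36 mm across and 65 mm tall, standing loose on the counter between the robot and the rack; to be left where it is. The point is at its centre, 32.5 mm above its underside.
Things that resemble listed ones, but are neither listed nor needed, are in the scene too. What is shaped like the part that bears tub_full_mid but pink or purple is not meant.

How it is judged:
By the outcome, as a careful person would: the job done as asked, in the order asked, and still so for the second after the job is handed in, with the robot touching nothing.
It also fails if it takes over 141 s, if anything falls off the work surface, if the arm or the gripper's body presses on something with over 40 N, if the wrist force passes 120 N, or if a joint passes its speed limit or range.

## Robot

A 6-joint arm with a two-finger parallel gripper is mounted at the origin on the work surface. World frame = base frame: x ahead of the robot, y to its left, z up, the work surface at z = 0. Lengths are in m, angles in rad, forces in N, time in s.
With the tool pointing down it reaches from about 0.425 to 0.95 m from the base axis. Payload 3.5 kg.
Tool frame: the origin (TCP) lies at the very end of the fingers, on their centre line; the grasp point (between the pads) lies 19 mm behind it (ctrl.grip_point_offset is the distance from the TCP to the grasp point, in m); z points along the fingers, y is the line along which they close (so a half turn about z gives the same grasp; the last joint's range is limited). The gripper opens to 85 mm and grips with 20 to 120 N. Pads are 22 mm wide; open, the fingers measure 114 mm over their backs; the gripper's body (76 mm by 85 mm) begins 54 mm behind the grasp point. The pads swing forward as they close: fully open they stand 13 mm farther back than shut.
Start: joints at [0.998, 0.286, 1.577, -0, 1.279, -0.15], TCP at [0.277, 0.616, 0.211] pointing down, gripper open.
Joint ranges: [-2.77, 2.77], [-0.9, 2.22], [0.21, 2.48], [-1.53, 4.67], [0.24, 2.81], [-2.84, 2.84]. Speed limits (rad/s): [2.79, 2.79, 3.14, 3.14, 3.14, 3.14].

## Interface

Orientations are given as a unit quaternion [x, y, z, w].
In Python, from plant import telemetry, vision, ctrl gives the robot as it stands.
- The arm moves only by the tool arm_command, never from a script. Its argument "series" is one flat list of numbers, 7 for each row, row after row: the shift along the tool's x, y, z in cm, then the turn, a rotation vector about the tool's x, y, z in degrees, then the closure, from 0 (fully open) to 1 (shut). A call has 1 to 10 rows; each row is the pose to reach, as a shift and turn from the pose commanded when the call began, along the tool's axes at that moment; what a row does not reach only later rows make up. A row lasts 1/12 s, in which the tool goes at most 41.7 mm and 7.16 degrees, less where a joint would pass 70% of its speed; a pose out of reach is approached as far as the arm can. A call with a gripper value outside its range is refused whole. The fingers move at their own pace and stop on an object; "force" is the grip in N (left out, the last holds). Time passes only in rows, so rows that repeat a pose let the fingers close. It gives the time, the measured TCP pose, the force, the opening and the grip force at its end, in the units of the state.
- telemetry.get_state(): the state, without advancing time (a new reading comes with each control period).
- vision.read_camera(name): name is "side" or "top" or "wrist"; returns a dict with "color" (420x560x3 uint8, blue, green, red), "K" (3x3 intrinsics, pixels), "rvec" (rotation vector, rad) and "tvec" (3), from world to camera coordinates, as OpenCV has them; the wrist camera has in their place "T_tool_cam" (4x4, takes a point from camera to tool coordinates, whose origin is the TCP and whose axes are the flange's). Camera axes: x right, y down, z forward; pixel columns grow to the right and rows downward; lengths in m; the calibration is good to about 2 mm. The wrist camera is an equidistant fisheye: a pixel r from the principal point sees the ray r / f radians off the axis. A picture is of the moment at which its call begins: read the wrist's pose just before it. There is no depth.
- ctrl.sign_off(): hands the job in; it is judged then, once.
The state is a dict: "time": time; "qpos": joint angles; "dq": joint speeds; "joint_efforts": joint torques, N m; "eef_pos": TCP position; "tcp_rot": TCP orientation; "contact_force": force on the tool from outside, world axes, zero at the start; "wrist_torque": the same for the moment, N m; "opening": opening from 0.0 (shut) to 1.0 (fully open); "finger_force": force on a finger pad.
Only numpy, scipy, OpenCV 4.12 (cv2) and the standard library are available. Lean on these libraries where they do the work, as an engineer would, in place of code of your own. Each camera call takes 0.05 s, during which the arm holds its last target. There are 200 camera calls.

## Working session

There is one attempt and no reset: what is moved stays moved. The work goes in short steps, Python scripts to look and compute and a tool call to move; the robot and the scene stay as the last step left them, time stands still between calls to the robot, and variables do not carry over. Pictures are saved under pics/ and viewed, at most 14 in all, crops included, and the job is handed in when it is done.

Besides the shell and the picture viewer there is one more tool, called after "Request:" in YAML: its name, and indented under it one key for each argument. arm_command: Moves the arm, as the interface text tells. Its arguments: {"type":"object","properties":{"series":{"type":"array","items":{"type":"number"}},"force":{"type":"number"}},"required":["series"]}

```bash
ls; mkdir -p pics; python3 - <<'E'
from plant import telemetry, vision, ctrl
import cv2,numpy as np
s=telemetry.get_state();print({k:np.round(v,3).tolist() for k,v in s.items()}, ctrl.grip_point_offset)
for n in("top","side"):
    c=vision.read_camera(n);cv2.imwrite(f"pics/{n}0.png",c["color"]);np.savez(f"{n}0.npz",**c)
    print(n,c["K"].tolist(),c["rvec"],c["tvec"])
E
```

```text
pics
{'time': 0.0, 'qpos': [0.998, 0.287, 1.578, 0.0, 1.279, -0.15], 'dq': [-0.001, 0.001, -0.002, 0.002, 0.001, -0.0], 'joint_efforts': [-0.0, -40.599, -29.262, -0.0, 0.006, 0.0], 'eef_pos': [0.277, 0.615, 0.21], 'tcp_rot': [0.21, 0.978, -0.001, -0.0], 'contact_force': [0.328, -0.204, -0.211], 'wrist_torque': [-0.004, -0.018, -0.02], 'finger_force': 0.0, 'opening': 1.002} 0.0187
top [[407.667598780889, 0.0, 284.6118487577857], [0.0, 407.667598780889, 209.16936038317957], [0.0, 0.0, 1.0]] [ 2.06452445 -2.13342347  0.15722522] [0.02424807 0.52419809 0.67838169]
side [[440.66896182205977, 0.0, 280.6184977210005], [0.0, 440.66896182205977, 217.83020608886622], [0.0, 0.0, 1.0]] [ 2.44362334 -0.05009614  0.03952762] [-0.50958718  0.04724091  0.79335795]
```

View pics/top0.png

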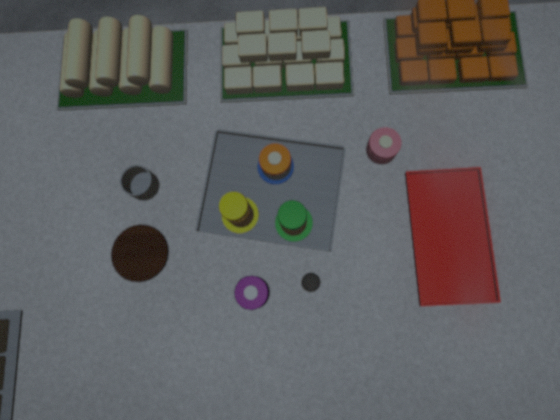

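View pics/side0.png

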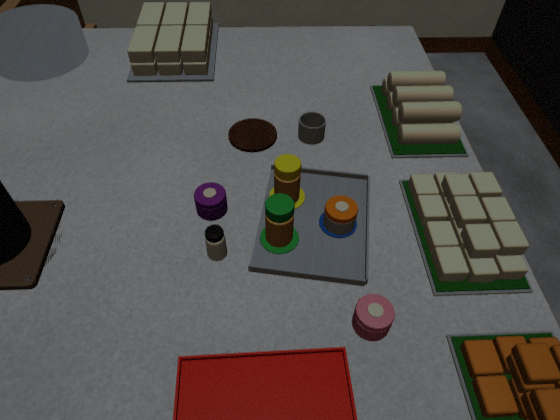

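The orange-lidded things I could mistake for the target in the top view are:
- the tub on the blue mat at (275,160), which is my choice
- the pink-lidded decoy at (385,143)
- the purple-lidded decoy at (251,292)
- the orange sweets at about (465,35)

In the side view the jars are yellow (287,170) and green (279,210), the empty tub is at (312,127), and the shaker is at (215,243). The open tub is at (140,182) in the top view, the board at (140,252), and the tray at (452,236).

```bash
cat > h.py <<'E'
import cv2,numpy as np
from scipy.optimize import least_squares
def load(n): return dict(np.load(n))
def cast(c,uv,z):
    R=cv2.Rodrigues(c["rvec"])[0];o=-R.T@c["tvec"].ravel()
    uv=np.asarray(uv,float).reshape(-1,2)
    d=np.c_[uv,np.ones(len(uv))]@np.linalg.inv(c["K"]).T@R
    return o+d*((z-o[2])/d[:,2])[:,None],o
def mask(img,lo,hi,roi=None):
    m=cv2.inRange(cv2.cvtColor(img,cv2.COLOR_BGR2HSV),np.array(lo),np.array(hi))
    if roi:
        k=np.zeros_like(m);x0,y0,x1,y1=roi;k[y0:y1,x0:x1]=255;m&=k
    return m
def big(m):
    cs=cv2.findContours(m,cv2.RETR_EXTERNAL,cv2.CHAIN_APPROX_NONE)[0]
    return max(cs,key=cv2.contourArea)[:,0,:]
def circ(P,r=None):
    P=P[:,:2];c0=P.mean(0)
    f=lambda p:np.hypot(*(P-p[:2]).T)-(r or p[2])
    s=least_squares(f,list(c0)+([] if r else [.03]),loss='soft_l1',f_scale=.001)
    return s.x,np.sqrt(np.mean(s.fun**2))
def lid(c,cnt,z,r):
    """fit known circle to the outline half that faces away from the camera"""
    P,o=cast(c,cnt,z);q=P[:,:2]-P[:,:2].mean(0);d=P[:,:2].mean(0)-o[:2]
    return circ(P[q@d>0.2*r*np.linalg.norm(d)],r)
E
python3 - <<'E'
from h import *
for n in("top","side"):
    c=load(n+"0.npz");im=c["color"];print(n,"cam",cast(c,[[0,0]],0)[1].round(3))
    px={"top":dict(y=(238,205),g=(292,213),o=(278,152),b=(278,177),tray=(430,236),board=(140,252),tub=(131,178)),
        "side":dict(y=(287,163),g=(279,205),o=(345,208),b=(327,222),board=(252,133),tub=(312,135))}[n]
    h=cv2.cvtColor(im,cv2.COLOR_BGR2HSV)
    print({k:h[v[1],v[0]].tolist() for k,v in px.items()})
    for k,(lo,hi,roi,z,r) in dict(y=((22,120,60),(36,255,255),None,.099,.025),g=((45,120,50),(75,255,255),None,.099,.025),
       o=((5,150,80),(18,255,255),None,.053,.03)).items():
        roi={"top":(200,130,345,250),"side":(250,140,372,280)}[n]
        m=mask(im,lo,hi,roi);cnt=big(m);p,e=lid(c,cnt,z,r);print(k,cnt.min(0),cnt.max(0),p.round(4),round(e,4))
t=load("top0.npz")["color"];s=load("side0.npz")["color"]
a=cv2.resize(t[120:260,100:350],None,fx=3,fy=3,interpolation=cv2.INTER_CUBIC)
cv2.imwrite("pics/crop1.png",a)
E
```

```text
top cam [ 0.384 -0.023  0.767]
{'y': [33, 180, 126], 'g': [65, 153, 105], 'o': [17, 90, 116], 'b': [24, 27, 48], 'tray': [1, 180, 119], 'board': [8, 96, 40], 'tub': [30, 6, 42]}
y [219 192] [257 232] [0.5233 0.0909] 0.0012
g [276 201] [311 240] [ 0.5035 -0.0073] 0.0012
o [260 144] [289 173] [0.6161 0.0222] 0.0012
side cam [ 0.477 -0.496  0.646]
{'y': [30, 218, 117], 'g': [66, 195, 85], 'o': [26, 32, 118], 'b': [20, 40, 38], 'board': [16, 173, 31], 'tub': [20, 48, 32]}
y [274 154] [300 173] [0.5249 0.0888] 0.0008
g [265 193] [293 215] [ 0.5063 -0.0088] 0.0008
o [325 196] [357 219] [0.6191 0.0194] 0.0008
```

View pics/crop1.png

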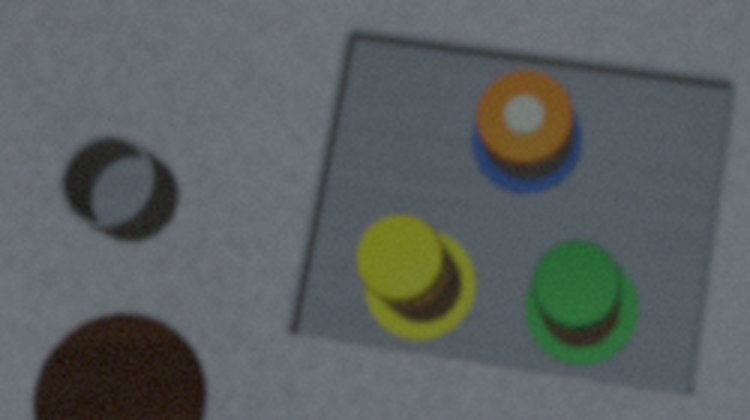

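The crop shows the orange lid with its white dot on the blue mat at (525,115), with the yellow jar at (400,258) and the green jar at (575,282). The choice is confirmed. The mats look about 110 mm apart front to back, not the 74 mm stated, so I'll trust the images. Next I measure everything else.

```bash
python3 - <<'E'
from h import *
c=load("top0.npz");im=c["color"];s=load("side0.npz")
# tray: inner/outer red
m=mask(im,(0,120,50),(6,255,255),(395,155,510,315));cnt=big(m)
R=cv2.minAreaRect(cast(c,cnt,.012)[0][:,:2].astype(np.float32));print("tray",R)
# board
hsv=cv2.cvtColor(im,cv2.COLOR_BGR2HSV)
for n,cc,roi,roi2 in(("top",c,(105,215,178,290),None),("side",s,(222,112,284,156),None)):
    m=mask(cc["color"],(0,60,5),(25,255,90),roi);p,e=circ(cast(cc,big(m),.010)[0]);print("board",n,p,e)
# blue mat
for n,cc,roi in(("top",c,(250,140,300,190)),("side",s,(310,190,365,240))):
    m=mask(cc["color"],(100,90,30),(130,255,255),roi);P,o=cast(cc,big(cv2.morphologyEx(m,cv2.MORPH_CLOSE,np.ones((3,3)))),.007)
    P=P[:,:2];k=cv2.convexHull(P.astype(np.float32))[:,0];p,e=circ(k,.036);print("blue",n,p,e)
# lids by dark sep. tops : stricter value masks
for nm,lo,hi,mid,z in(("y",(22,120,60),(36,255,255),(.007),.099),("g",(45,120,50),(75,255,255),.007,.099)):
    m=mask(im,lo,hi,(200,130,345,250));k=cv2.findContours(m,cv2.RETR_EXTERNAL,cv2.CHAIN_APPROX_NONE)[0]
    cnt=max(k,key=cv2.contourArea)[:,0];P,o=cast(c,cnt,.007);P=P[:,:2]
    # mat part: side facing camera nadir
    q=P-P.mean(0);d=o[:2]-P.mean(0);d/=np.linalg.norm(d)
    print("mat",nm,circ(P[q@d>.012],.036))
# empty tub: non-grey-level darkness
for n,cc,roi in(("top",c,(115,160,165,205)),("side",s,(292,106,332,148))):
    g=cv2.cvtColor(cc["color"],cv2.COLOR_BGR2GRAY);print("bg",np.median(g[roi[1]:roi[3],roi[0]:roi[2]]),g[roi[1]+2,roi[0]+2])
    x0,y0,x1,y1=roi;b=g[y0,x0:x1].mean();m=np.zeros_like(g);m[y0:y1,x0:x1]=(g[y0:y1,x0:x1]<b*.75)*255
    cnt=cv2.convexHull(big(m))[:,0];big_c=big(m);print("tub",n,big_c.min(0),big_c.max(0),lid(cc,big_c,.046,.03))
# decoys and shaker
for nm,lo,hi,z,r,roi in(("purple",(135,80,30),(165,255,255),.046,.03,(225,270,275,312)),("pink",(165,60,60),(179,255,255),.046,.03,(365,120,404,165))):
    print(nm,lid(c,big(mask(im,lo,hi,roi)),.046,.03))
print("shaker",cast(c,[[311,282]],.065)[0],cast(s,[[214,233]],.065)[0])
E
```

```text
tray ((0.47406503558158875, -0.29417669773101807), (0.24635009467601776, 0.1394699215888977), 1.2068374156951904)
board top [0.45996158 0.28525048 0.05137505] 0.0006799090957349169
board side [0.46008009 0.28205562 0.05436905] 0.001477043778887232
blue top [0.62006894 0.02483825] 0.0007568632502852057
blue side [0.61853946 0.02468473] 0.0004311099213075333
mat y (array([0.52873895, 0.09704967]), np.float64(0.0008498794527225447))
mat g (array([ 0.5106149 , -0.00655586]), np.float64(0.0009269605675161064))
bg 97.0 106
tub top [121 166] [159 200] (array([0.58988138, 0.28119606]), np.float64(0.0014485245412263436))
bg 96.0 106
tub side [298 112] [325 144] (array([0.59093331, 0.28073848]), np.float64(0.001800592934987392))
purple (array([0.38105034, 0.06777158]), np.float64(0.0008765939290113946))
pink (array([ 0.64213279, -0.17942065]), np.float64(0.001251516019826114))
shaker [[ 0.39486346 -0.03465612  0.065     ]] [[ 0.39613268 -0.03921849  0.065     ]]
```

```bash
cat > mv.py <<'E'
import numpy as np
from scipy.spatial.transform import Rotation as Ro
from plant import telemetry
def plan(p,yaw=80.1):
    """shift (cm) and turn (deg) in tool axes from the present pose to TCP p, tool y at yaw (deg), pointing down"""
    s=telemetry.get_state();R=Ro.from_quat(s["tcp_rot"])
    b=np.radians(yaw);y=np.array([np.cos(b),np.sin(b),0]);z=np.array([0,0,-1.])
    T=Ro.from_matrix(np.c_[np.cross(y,z),y,z])
    print("t",round(s["time"],2),"tcp",np.round(s["eef_pos"],4),"shift",(R.inv().apply(np.array(p)-s["eef_pos"])*100).round(2),"turn",(R.inv()*T).as_rotvec(degrees=True).round(1),"q",np.round(s["qpos"],2),"open",round(s["opening"],2),"dt")
E
python3 - <<'E'
from mv import *
from plant import vision
c=vision.read_camera("wrist");print(c["K"],c["T_tool_cam"])
plan([.52,.045,.24])
E
```

```text
[[325.1922621    0.         282.23585887]
 [  0.         325.1922621  209.20423097]
 [  0.           0.           1.        ]] [[-3.80860471e-05 -9.62356351e-01 -2.71790823e-01  6.88662152e-02]
 [ 9.99999358e-01 -3.44480987e-04  1.07960761e-03  2.12792545e-04]
 [-1.13259402e-03 -2.71790608e-01  9.62355746e-01 -1.63336379e-01]
 [ 0.00000000e+00  0.00000000e+00  0.00000000e+00  1.00000000e+00]]
t 0.15 tcp [0.2766 0.6151 0.21  ] shift [-45.59 -42.01  -2.93] turn [ -0.1  -0.  -14.3] q [ 1.    0.29  1.58  0.    1.28 -0.15] open 1.0 dt
```

Request:
arm_command:
  series: [-4,-4,-3,0,0,-7,0,-8,-7.5,-3,0,0,-14.3,0,-12,-11,-3,0,0,-14.3,0,-15,-14,-3,0,0,-14.3,0,-18,-16.5,-3,0,0,-14.3,0,-21,-19.2,-3,0,0,-14.3,0,-24,-22,-3,0,0,-14.3,0,-27,-25,-3,0,0,-14.3,0,-30,-27.5,-3,0,0,-14.3,0,-33,-30.3,-3,0,0,-14.3,0]
  force: 50

```text
time: 0.98
eef_pos: [0.4391, 0.2357, 0.241]
tcp_rot: [0.086, 0.996, 0.0, 0.0]
contact_force: [0.4, 0.7, -0.6]
opening: 1.001
finger_force: 0.0
```

```bash
python3 -c "
from mv import *
plan([.52,.045,.24])"
```

```text
t 0.98 tcp [0.4391 0.2357 0.241 ] shift [-11.25 -17.39   0.1 ] turn [ 0.  0. -0.] q [ 0.29 -0.13  1.97  0.    1.31 -1.11] open 1.0 dt
```

Request:
arm_command:
  series: [-2.2,-3.5,0,0,0,0,0,-4.5,-7,0,0,0,0,0,-6.7,-10.4,0,0,0,0,0,-9,-13.9,0,0,0,0,0,-10.6,-16.5,0,0,0,0,0,-11.2,-17.4,0.1,0,0,0,0,-11.2,-17.4,0.1,0,0,0,0]

```text
time: 1.57
eef_pos: [0.5197, 0.0448, 0.2395]
tcp_rot: [0.088, 0.996, -0.0, -0.0]
contact_force: [0.4, 0.8, -0.6]
opening: 1.005
finger_force: 0.0
```

```bash
cat >> mv.py <<'E'
def wshot(name):
    from plant import vision
    import cv2
    s=telemetry.get_state();c=vision.read_camera("wrist");cv2.imwrite(f"pics/{name}.png",c["color"])
    np.savez(name+".npz",pos=s["eef_pos"],rot=s["tcp_rot"],**c)
def wcast(name,uv,z):
    c=np.load(name+".npz");K=c["K"];T=c["T_tool_cam"];R=Ro.from_quat(c["rot"])
    x=(np.asarray(uv,float).reshape(-1,2)-K[:2,2])/K[0,0];th=np.hypot(*x.T)
    d=np.c_[x*(np.sin(th)/th)[:,None],np.cos(th)]
    d=R.apply(d@T[:3,:3].T);o=R.apply(T[:3,3])+c["pos"]
    return o+d*((z-o[2])/d[:,2])[:,None],o
E
python3 -c "
from mv import *
wshot('w1')"
```

```text
(no output)
```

View pics/w1.png

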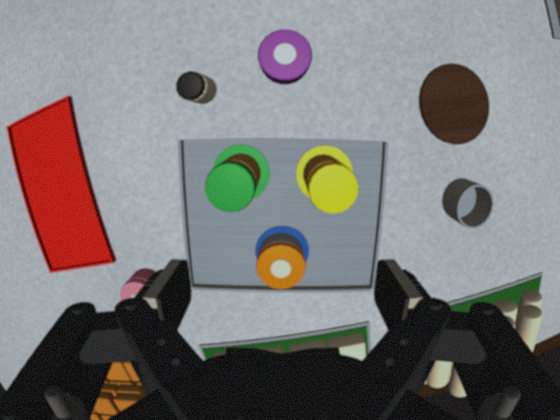

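The wrist view shows the green lid at (230,187), yellow lid (333,188), orange tub (280,266), purple decoy (285,55), shaker (190,87), board (454,103), empty tub (467,202) and pink decoy (140,285).

```bash
python3 - <<'E'
from h import *
from mv import wcast
im=load("w1.npz")["color"]
print("cam",wcast("w1",[[1,1]],0)[1])
def circpix(cnt,z,r,sel=None):
    P,o=wcast("w1",cnt,z);P=P[:,:2];return circ(P if sel is None else P[sel(P)],r)
for nm,lo,hi,roi in(("y",(22,120,60),(36,255,255),(280,130,370,220)),("g",(45,120,40),(80,255,255),(195,135,280,220))):
    cnt=big(mask(im,lo,hi,roi));o=wcast("w1",[[1,1]],0)[1][:2]
    lid_=cnt[cnt[:,1]>cnt[:,1].max()-28];mat=cnt[cnt[:,1]<cnt[:,1].min()+24]
    a=circpix(lid_,.099,.025);a2=circpix(lid_,.099,None);b=circpix(mat,.007,.036);print(nm,cnt.min(0),cnt.max(0),a,a2,b)
cnt=big(mask(im,(5,120,60),(20,255,255),(245,235,318,300)));print("o",cnt.min(0),cnt.max(0),circpix(cnt[cnt[:,1]>265],.053,.03),circpix(cnt,.053,None))
cnt=big(mask(im,(100,90,30),(130,255,255),(245,215,318,300)));print("b",cnt.min(0),cnt.max(0),circpix(cnt[cnt[:,1]<243],.007,.036))
cnt=big(mask(im,(0,50,5),(25,255,90),(410,55,500,150)));print("board",cnt.min(0),cnt.max(0),circpix(cnt,.010,.055),circpix(cnt,.010,None))
E
```

```text
cam [0.45214158 0.05705223 0.40291528]
y [297 146] [357 212] (array([0.52321403, 0.09367728]), np.float64(0.0019216570059892928)) (array([0.52200924, 0.0935139 , 0.02600048]), np.float64(0.001648598374602948)) (array([0.52781797, 0.09702284]), np.float64(0.0005872388567484836))
g [206 145] [268 211] (array([ 0.50453912, -0.0022837 ]), np.float64(0.0024895708236082614)) (array([ 0.50233623, -0.00105609,  0.02710582]), np.float64(0.0019174076324309638)) (array([ 0.50883458, -0.00513321]), np.float64(0.0007237644729766359))
o [257 242] [304 288] (array([0.61837902, 0.0256569 ]), np.float64(0.00113140873849913)) (array([0.61817465, 0.02565269, 0.02965467]), np.float64(0.00102449374966211))
b [255 226] [308 260] (array([0.6211551 , 0.02683209]), np.float64(0.0044759302246764705))
board [420  64] [487 143] (array([0.45969677, 0.28787935]), np.float64(0.0023258950235153283)) (array([0.45953773, 0.28759606, 0.05275419]), np.float64(0.0005410931998657216))
```

```bash
python3 -c "
from mv import *
plan([.5085,-.0045,.05])"
```

```text
t 1.62 tcp [0.5191 0.0465 0.2395] shift [ 0.12 -5.21 18.95] turn [ 0.  -0.1 -0.2] q [-0.11 -0.08  1.92  0.    1.3  -1.5 ] open 1.0 dt
```

Request:
arm_command:
  series: [0,-2.6,2,0,0,0,0,0.1,-5.2,4,0,0,0,0,0.1,-5.2,7.5,0,0,0,0,0.1,-5.2,11,0,0,0,0,0.1,-5.2,14,0,0,0,0,0.1,-5.2,16.5,0,0,0,0,0.1,-5.2,18,0,0,0,0,0.1,-5.2,19,0,0,0,0,0.1,-5.2,19,0,0,0,0,0.1,-5.2,19,0,0,0,0]

```text
time: 2.45
eef_pos: [0.5094, -0.003, 0.0504]
tcp_rot: [0.086, 0.996, 0.0, -0.0]
contact_force: [0.8, 0.4, 1.0]
opening: 1.0
finger_force: 0.0
```

```bash
python3 -c "
from mv import *
plan([.5085,-.0045,.05]);wshot('w2')"
```

```text
t 2.45 tcp [ 0.5094 -0.003   0.0504] shift [ 0.06 -0.16  0.04] turn [ 0.  -0.   0.1] q [-0.21  0.12  2.09  0.    0.93 -1.6 ] open 1.0 dt
```

View pics/w2.png

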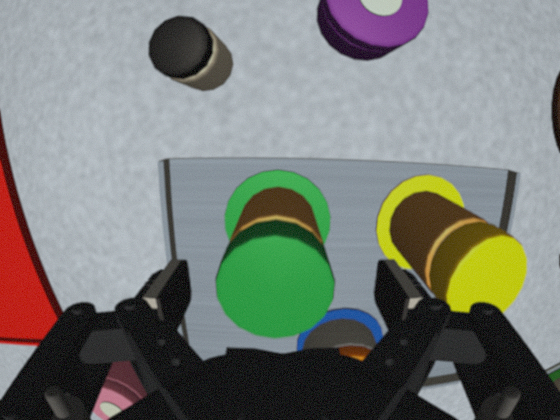

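Green lid at (275,278), finger inner faces at x=188 and 378, so the jar is slightly left of centre. I'll cast its top centre.

```bash
python3 - <<'E'
from h import *
from mv import *
im=load("w2.npz")["color"]
cnt=big(mask(im,(45,120,40),(80,255,255),(200,210,350,350)))
low=cnt[cnt[:,1]>280];P=wcast("w2",low,.099)[0];print(low.min(0),low.max(0),circ(P,.025),circ(P))
P=wcast("w2",[[275,278]],.099)[0];print(P);plan([*P[0,:2],.05])
for z in(.06,.07):print(wcast("w2",[[188,275],[378,275]],z)[0])
E
```

```text
[216 281] [333 337] (array([ 0.50508181, -0.00512225]), np.float64(0.0007240421732858629)) (array([ 0.50668039, -0.00541392,  0.02368148]), np.float64(0.0001914645741511277))
[[ 0.50097043 -0.00420003  0.099     ]]
t 2.5 tcp [ 0.5102 -0.0034  0.0513] shift [ 0.89 -0.23  0.12] turn [0.  0.1 0. ] q [-0.21  0.12  2.09  0.    0.93 -1.6 ] open 1.0 dt
[[ 0.51233572 -0.05530765  0.06      ]
 [ 0.53017777  0.0467955   0.06      ]]
[[ 0.50773222 -0.05113665  0.07      ]
 [ 0.52441345  0.04432361  0.07      ]]
```

Request:
arm_command:
  series: [0.4,-0.25,0.1,0,0,0,0,0.4,-0.25,0.1,0,0,0,0,0.4,-0.25,0.1,0,0,0,1,0.4,-0.25,0.1,0,0,0,1,0.4,-0.25,0.1,0,0,0,1,0.4,-0.25,0.1,0,0,0,1,0.4,-0.25,0.1,0,0,0,1,0.4,-0.25,0.1,0,0,0,1,0.4,-0.25,0.1,0,0,0,1,0.4,-0.25,0.1,0,0,0,1]
  force: 50

```text
time: 3.33
eef_pos: [0.5056, -0.006, 0.0499]
tcp_rot: [0.086, 0.996, -0.0, 0.001]
contact_force: [-0.9, 0.1, 5.9]
opening: 0.571
finger_force: 52.1
```

```bash
python3 -c "
from mv import *
plan([.534,-.293,.15])"
```

```text
t 3.33 tcp [ 0.5056 -0.006   0.0499] shift [ -7.75 -27.78 -10.  ] turn [-0.   0.1 -0. ] q [-0.21  0.11  2.1  -0.    0.92 -1.61] open 0.57 dt
```

Request:
arm_command:
  series: [0,0,-0.7,0,0,0,1,0,0,-2.5,0,0,0,1,0,0,-5,0,0,0,1,0,0,-8,0,0,0,1,-0.5,-2,-10,0,0,0,1,-1.5,-5.2,-10,0,0,0,1,-2.5,-9,-10,0,0,0,1,-3.6,-13,-10,0,0,0,1,-4.7,-17,-10,0,0,0,1,-5.7,-20.6,-10,0,0,0,1]

```text
time: 4.17
eef_pos: [0.5244, -0.2203, 0.1476]
tcp_rot: [0.087, 0.996, 0.0, -0.001]
contact_force: [0.6, 0.6, -3.4]
opening: 0.572
finger_force: 53.0
```

```bash
python3 -c "
from mv import *
plan([.534,-.293,.047])"
```

```text
t 4.17 tcp [ 0.5244 -0.2203  0.1476] shift [-2.23 -7.   10.05] turn [ 0.  -0.2 -0. ] q [-0.58  0.12  1.9  -0.    1.13 -1.97] open 0.57 dt
```

Request:
arm_command:
  series: [-0.9,-3,0,0,0,0,1,-1.7,-5.5,1.5,0,0,0,1,-2.2,-7,4,0,0,0,1,-2.2,-7,6.5,0,0,0,1,-2.2,-7,8.2,0,0,0,1,-2.2,-7,9,0,0,0,1,-2.2,-7,9.4,0,0,0,1,-2.2,-7,9.7,0,0,0,1,-2.2,-7,9.7,0,0,0,1]

```text
time: 4.92
eef_pos: [0.5355, -0.2913, 0.0523]
tcp_rot: [0.086, 0.996, -0.0, 0.0]
contact_force: [-0.5, -0.5, -3.4]
opening: 0.567
finger_force: 52.9
```

```bash
python3 -c "
from mv import *
plan([.534,-.293,.047])"
```

```text
t 4.92 tcp [ 0.5355 -0.2913  0.0523] shift [ 0.12 -0.2   0.53] turn [-0.  0.  0.] q [-0.66  0.32  1.85 -0.    0.97 -2.06] open 0.57 dt
```

Lower slowly until touch, then open.

Request:
arm_command:
  series: [0,0,0.15,0,0,0,1,0,0,0.3,0,0,0,1,0,0,0.4,0,0,0,1,0,0,0.5,0,0,0,1,0,0,0.55,0,0,0,1,0,0,0.55,0,0,0,1]

```text
time: 5.42
eef_pos: [0.5355, -0.2915, 0.047]
tcp_rot: [0.086, 0.996, -0.0, 0.0]
contact_force: [-0.2, -0.1, -1.3]
opening: 0.567
finger_force: 53.1
```

Request:
arm_command:
  series: [0,0,0.06,0,0,0,1,0,0,0.06,0,0,0,1,0,0,0.06,0,0,0,0.3,0,0,0.06,0,0,0,0,0,0,0.06,0,0,0,0,0,0,-0.5,0,0,0,0,0,0,-2.5,0,0,0,0,0,0,-5.5,0,0,0,0,0,0,-8.5,0,0,0,0,0,2,-10,0,0,0,0]

```text
time: 6.25
eef_pos: [0.5403, -0.2755, 0.1518]
tcp_rot: [0.088, 0.996, -0.003, 0.003]
contact_force: [1.1, -0.4, 0.6]
opening: 1.0
finger_force: 0.0
```

```bash
python3 -c "
from mv import *
plan([.524,.094,.148])"
```

```text
t 6.25 tcp [ 0.5403 -0.2755  0.1518] shift [ 8.07 36.09  0.15] turn [-0.3  0.4 -0.2] q [-0.64  0.19  1.81 -0.    1.14 -2.03] open 1.0 dt
```

Request:
arm_command:
  series: [0.7,3,0,0,0,0,0,1.6,7,0,0,0,0,0,2.5,11,0,0,0,0,0,3.4,15,0,0,0,0,0,4.3,19,0,0,0,0,0,5.2,23,0,0,0,0,0,6.1,27,0,0,0,0,0,7,31,0,0,0,0,0,7.7,34.5,0,0,0,0,0,8,36.1,0,0,0,0,0]

```text
time: 7.08
eef_pos: [0.5216, 0.1014, 0.1473]
tcp_rot: [0.085, 0.996, 0.001, 0.0]
contact_force: [-0.4, -0.4, 1.0]
opening: 1.0
finger_force: 0.0
```

```bash
python3 - <<'E'
from h import *
from mv import *
wshot("w3")
im=load("w3.npz")["color"]
cnt=big(mask(im,(22,120,60),(36,255,255)))
low=cnt[cnt[:,1]>cnt[:,1].max()-38];P=wcast("w3",low,.099)[0];print(low.min(0),low.max(0),circ(P,.025),circ(P))
p=circ(P)[0];plan([*p[:2],.05])
m=mask(im,(45,120,40),(80,255,255),(100,60,330,330));P=wcast("w3",big(m),.007)[0];print("green mat",big(m).min(0),big(m).max(0),circ(P,.036),circ(P))
E
```

```text
[241 223] [308 260] (array([0.52342663, 0.09627005]), np.float64(0.0010174926786692565)) (array([0.52569577, 0.09586677, 0.02313326]), np.float64(0.00022116744325421318))
t 7.13 tcp [0.5216 0.1025 0.1473] shift [-0.51 -0.6   9.73] turn [0.1 0.  0.2] q [ 0.    0.03  1.99  0.    1.12 -1.4 ] open 1.0 dt
green mat [144 162] [208 229] (array([ 0.50740686, -0.00367745]), np.float64(0.0017962033313944077)) (array([ 0.50721296, -0.00347586,  0.03425183]), np.float64(0.0003680882136030963))
```

Request:
arm_command:
  series: [-0.4,-0.6,1,0,0,0,0,-0.4,-0.6,4,0,0,0,0,-0.4,-0.6,7,0,0,0,0,-0.4,-0.6,9,0,0,0,0,-0.4,-0.6,9.75,0,0,0,0,-0.4,-0.6,9.75,0,0,0,0,-0.4,-0.6,9.75,0,0,0,0]

```text
time: 7.72
eef_pos: [0.5256, 0.0899, 0.0493]
tcp_rot: [0.087, 0.996, -0.0, 0.0]
contact_force: [-0.5, 0.3, 0.8]
opening: 0.998
finger_force: 0.0
```

```bash
python3 - <<'E'
from h import *
from mv import *
wshot("w4")
im=load("w4.npz")["color"]
cnt=big(mask(im,(22,120,60),(36,255,255),(200,210,350,350)))
low=cnt[cnt[:,1]>280];P=wcast("w4",low,.099)[0];print(low.min(0),low.max(0),circ(P,.025),circ(P))
p=circ(P)[0];plan([*p[:2],.05])
E
```

```text
[232 281] [349 341] (array([0.52427615, 0.09409019]), np.float64(0.000731319643909712)) (array([0.52568671, 0.09379737, 0.02380935]), np.float64(0.00017643497102991175))
t 7.77 tcp [0.5264 0.0902 0.0504] shift [0.13 0.34 0.04] turn [ 0.   0.1 -0.1] q [-0.02  0.17  2.04 -0.    0.93 -1.42] open 1.0 dt
```

Request:
arm_command:
  series: [0.15,0.35,0,0,0,0,0,0.15,0.35,0,0,0,0,0,0.15,0.35,0,0,0,0,1,0.15,0.35,0,0,0,0,1,0.15,0.35,0,0,0,0,1,0.15,0.35,0,0,0,0,1,0.15,0.35,0,0,0,0,1,0.15,0.35,0,0,0,0,1,0.15,0.35,0,0,0,0,1,0.15,0.35,0,0,0,0,1]
  force: 50

```text
time: 8.6
eef_pos: [0.5246, 0.0947, 0.0499]
tcp_rot: [0.087, 0.996, 0.0, 0.0]
contact_force: [-1.8, -1.1, 6.1]
opening: 0.569
finger_force: 51.8
```

```bash
python3 -c "
from mv import *
plan([.414,-.295,.15])"
```

```text
t 8.6 tcp [0.5246 0.0947 0.0499] shift [  4.17 -40.3  -10.02] turn [ 0.  0. -0.] q [-0.01  0.17  2.04 -0.    0.93 -1.41] open 0.57 dt
```

Request:
arm_command:
  series: [0,0,-0.7,0,0,0,1,0,0,-2.5,0,0,0,1,0,0,-5,0,0,0,1,0,-1,-8,0,0,0,1,0,-3.5,-10,0,0,0,1,0.4,-7.3,-10,0,0,0,1,0.9,-11.3,-10,0,0,0,1,1.3,-15.3,-10,0,0,0,1,1.8,-19.3,-10,0,0,0,1,2.3,-23.3,-10,0,0,0,1]

```text
time: 9.43
eef_pos: [0.4597, -0.1317, 0.1482]
tcp_rot: [0.086, 0.996, 0.0, -0.001]
contact_force: [0.5, 0.1, -2.7]
opening: 0.572
finger_force: 52.4
```

Request:
arm_command:
  series: [0.5,-4,0,0,0,0,1,1,-8,0,0,0,0,1,1.4,-11.5,0,0,0,0,1,1.8,-14.5,0,0,0,0,1,1.9,-16.5,1,0,0,0,1,1.9,-17,4,0,0,0,1,1.9,-17,7,0,0,0,1,1.9,-17,9,0,0,0,1,1.9,-17,9.7,0,0,0,1,1.9,-17,9.7,0,0,0,1]

```text
time: 10.27
eef_pos: [0.4116, -0.2931, 0.0494]
tcp_rot: [0.087, 0.996, 0.002, -0.002]
contact_force: [-0.6, -0.2, -2.7]
opening: 0.568
finger_force: 52.5
```

```bash
python3 -c "
from mv import *
plan([.414,-.295,.0465])"
```

```text
t 10.27 tcp [ 0.4116 -0.2931  0.0494] shift [-0.27 -0.14  0.29] turn [ 0.2 -0.3 -0. ] q [-0.82  0.12  2.1   0.    0.93 -2.22] open 0.57 dt
```

Request:
arm_command:
  series: [0,0,0.1,0,0,0,1,0,0,0.2,0,0,0,1,0,0,0.3,0,0,0,1,0,0,0.3,0,0,0,1,0,0,0.3,0,0,0,1]

```text
time: 10.68
eef_pos: [0.4138, -0.2953, 0.0501]
tcp_rot: [0.086, 0.996, -0.001, 0.001]
contact_force: [-0.2, 0.4, -1.9]
opening: 0.57
finger_force: 52.4
```

Request:
arm_command:
  series: [0,0,0.1,0,0,0,1,0,0,0.2,0,0,0,1,0,0,0.3,0,0,0,1,0,0,0.35,0,0,0,1,0,0,0.35,0,0,0,1]

```text
time: 11.1
eef_pos: [0.4138, -0.2952, 0.0469]
tcp_rot: [0.087, 0.996, 0.0, 0.0]
contact_force: [-2.1, 2.1, 4.7]
opening: 0.571
finger_force: 53.3
```

Contact (z force up to +4.7 N). Release and rise.

Request:
arm_command:
  series: [0,0,-0.05,0,0,0,1,0,0,-0.05,0,0,0,0.3,0,0,-0.05,0,0,0,0,0,0,-0.05,0,0,0,0,0,0,-0.05,0,0,0,0,0,0,-2,0,0,0,0,0,0,-5,0,0,0,0,0,0,-8.5,0,0,0,0,0,2,-11,0,0,0,0,0,6,-13,0,0,0,0]

```text
time: 11.93
eef_pos: [0.4242, -0.2414, 0.1778]
tcp_rot: [0.089, 0.996, -0.002, 0.002]
contact_force: [0.5, -0.1, 1.2]
opening: 1.005
finger_force: 0.0
```

```bash
python3 -c "
from mv import *
plan([.619,.0255,.15])"
```

```text
t 11.93 tcp [ 0.4242 -0.2414  0.1778] shift [-14.45  29.72   2.73] turn [-0.2  0.3 -0.3] q [-0.73 -0.11  2.06 -0.    1.18 -2.12] open 1.01 dt
```

Request:
arm_command:
  series: [-1.7,3.5,0,0,0,0,0,-3.5,7.2,0,0,0,0,0,-5.2,10.8,0,0,0,0,0,-7,14.4,0,0,0,0,0,-8.7,18,0,0,0,0,0,-10.5,21.6,0,0,0,0,0,-12.2,25.2,1,0,0,0,0,-13.6,28,2,0,0,0,0,-14.4,29.7,2.7,0,0,0,0,-14.4,29.7,2.7,0,0,0,0]

```text
time: 12.77
eef_pos: [0.6165, 0.0325, 0.1448]
tcp_rot: [0.085, 0.996, 0.0, -0.001]
contact_force: [-0.2, 0.2, -1.1]
opening: 0.999
finger_force: 0.0
```

```bash
python3 - <<'E'
from h import *
from mv import *
wshot("w5")
im=load("w5.npz")["color"]
cnt=big(mask(im,(5,120,60),(20,255,255),(200,180,360,330)))
low=cnt[cnt[:,1]>(cnt[:,1].min()+cnt[:,1].max())/2];P=wcast("w5",low,.053)[0];print(cnt.min(0),cnt.max(0),circ(P,.03),circ(P))
p=circ(P)[0];plan([*p[:2],.018])
for nm,lo,hi in(("y",(22,120,60),(36,255,255)),("g",(45,120,40),(80,255,255))):
    cnt=big(mask(im,lo,hi,(100,0,460,200)));print(nm,cnt.min(0),cnt.max(0),circ(wcast("w5",cnt,.007)[0]))
E
```

```text
[237 180] [307 244] (array([0.61811354, 0.0243961 ]), np.float64(0.0006467444270681729)) (array([0.61993203, 0.02409048, 0.02852486]), np.float64(0.00025048203184344965))
t 12.82 tcp [0.616  0.0308 0.1456] shift [-0.54 -0.59 12.76] turn [-0.  -0.2  0.1] q [-0.11  0.22  1.78 -0.    1.14 -1.51] open 1.0 dt
y [295  51] [370 125] (array([0.52627175, 0.09610178, 0.03483027]), np.float64(0.0002848159192272116))
g [184  50] [258 124] (array([ 0.50707682, -0.00608038,  0.03463095]), np.float64(0.0003017869766478509))
```

View pics/w5.png

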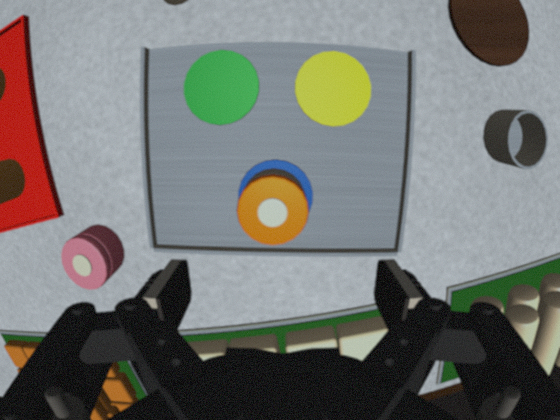

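The front mats are clear: green (221,87), yellow (333,88). The orange tub is at (272,210).

Request:
arm_command:
  series: [-0.3,-0.6,2,0,0,0,0,-0.4,-0.6,5,0,0,0,0,-0.4,-0.6,8,0,0,0,0,-0.4,-0.6,10.5,0,0,0,0,-0.4,-0.6,11.8,0,0,0,0,-0.4,-0.6,12.5,0,0,0,0,-0.4,-0.6,12.7,0,0,0,0,-0.4,-0.6,12.7,0,0,0,0]

```text
time: 13.48
eef_pos: [0.6198, 0.022, 0.0212]
tcp_rot: [0.087, 0.996, -0.0, 0.001]
contact_force: [-0.1, 0.0, 0.3]
opening: 1.004
finger_force: 0.0
```

```bash
python3 - <<'E'
from h import *
from mv import *
wshot("w6")
im=load("w6.npz")["color"]
cnt=big(mask(im,(5,120,60),(20,255,255),(195,210,365,380)))
low=cnt[(cnt[:,1]>270)];P=wcast("w6",low,.053)[0];print(cnt.min(0),cnt.max(0),circ(P,.03),circ(P))
p=circ(P)[0];plan([*p[:2],.018])
E
```

```text
[224 210] [350 328] (array([0.61907597, 0.02459444]), np.float64(0.000708288588604649)) (array([0.62058523, 0.0243146 , 0.02875291]), np.float64(0.0003687639432084395))
t 13.53 tcp [0.6204 0.0221 0.022 ] shift [0.02 0.22 0.4 ] turn [ 0.   0.2 -0. ] q [-0.13  0.38  1.83 -0.    0.93 -1.52] open 1.0 dt
```

Request:
arm_command:
  series: [0.05,0.22,0.3,0,0,0,0,0.05,0.22,0.35,0,0,0,0,0.05,0.22,0.35,0,0,0,1,0.05,0.22,0.35,0,0,0,1,0.05,0.22,0.35,0,0,0,1,0.05,0.22,0.35,0,0,0,1,0.05,0.22,0.35,0,0,0,1,0.05,0.22,0.35,0,0,0,1,0.05,0.22,0.35,0,0,0,1]
  force: 50

```text
time: 14.28
eef_pos: [0.6199, 0.0249, 0.0178]
tcp_rot: [0.086, 0.996, -0.0, 0.001]
contact_force: [-1.0, 0.3, 5.5]
opening: 0.674
finger_force: 54.5
```

```bash
python3 -c "
from mv import *
plan([.46,.285,.12])"
```

```text
t 14.28 tcp [0.6199 0.0249 0.0178] shift [ 20.21  22.87 -10.25] turn [ 0.   0.1 -0. ] q [-0.12  0.39  1.83  0.    0.92 -1.52] open 0.67 dt
```

Request:
arm_command:
  series: [0,0,-0.7,0,0,0,1,0,0,-2.5,0,0,0,1,0,0,-5,0,0,0,1,1,1,-7.5,0,0,0,1,2.8,3,-9,0,0,0,1,5.5,6,-9,0,0,0,1,8.2,9,-9,0,0,0,1,10.9,12,-9,0,0,0,1,13.6,15,-9,0,0,0,1,16,18,-9,0,0,0,1]

```text
time: 15.12
eef_pos: [0.4894, 0.2307, 0.1053]
tcp_rot: [0.087, 0.996, -0.001, -0.002]
contact_force: [-0.3, -0.1, -3.2]
opening: 0.675
finger_force: 54.4
```

```bash
python3 - <<'E'
from h import *
from mv import *
from plant import vision
wshot("w7");c=vision.read_camera("top");np.savez("top1.npz",**c);s=vision.read_camera("side");np.savez("side1.npz",**s)
im=load("w7.npz")["color"];cv2.imwrite("pics/w7.png",im)
def fit(cc,lo,hi,z,roi,n):
    cnt=big(mask(cc["color"],lo,hi,roi));print(n,cnt.min(0),cnt.max(0),circ(cast(cc,cnt,z)[0]))
Y=((22,120,60),(36,255,255),.007);G=((45,120,40),(80,255,255),.007);B=((100,90,30),(130,255,255),.007);W=((0,60,5),(25,255,90),.010)
r1=(200,130,345,250);r2=(250,140,372,280)
for n,a in(("y",Y),("g",G),("b",B)):
    fit(c,*a,r1,"top "+n);fit(s,*a,r2,"side "+n)
plan([.46,.285,.03])
E
```

```text
top y [222 197] [257 232] (array([0.52675675, 0.09526889, 0.0338576 ]), np.float64(0.0004740039536935298))
side y [269 183] [304 209] (array([0.52602422, 0.09450742, 0.03489898]), np.float64(0.0006772766179277199))
top g [276 205] [311 240] (array([ 0.50759863, -0.00700181,  0.03334024]), np.float64(0.0004738651861784653))
side g [260 223] [298 253] (array([ 0.50665482, -0.00752523,  0.03452959]), np.float64(0.0006246509751883841))
top b [257 149] [293 184] (array([0.61943826, 0.02491821, 0.03498916]), np.float64(0.0005338291557883078))
side b [319 208] [356 237] (array([0.61845409, 0.02458369, 0.03529413]), np.float64(0.0005979203479647471))
t 15.27 tcp [0.4896 0.2314 0.1053] shift [3.79 4.8  7.53] turn [-0.1 -0.2  0.2] q [ 0.25  0.11  1.99 -0.    1.05 -1.15] open 0.67 dt
```

View pics/w7.png

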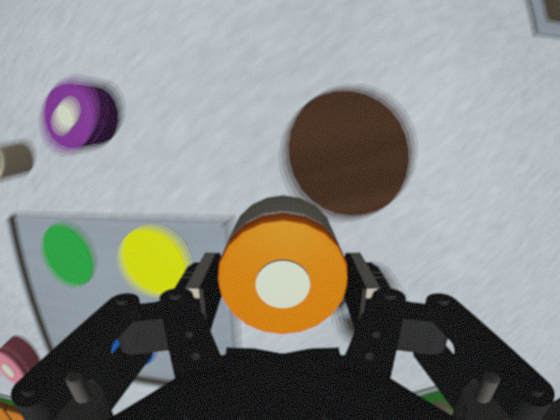

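The tub is held at (282,275) with the board at (350,152), blurred by motion. All three mats agree across views: yellow (.5264,.0953), green (.5071,-.0068), blue (.619,.0247).

Request:
arm_command:
  series: [1,1.5,0,0,0,0,1,2.5,3,0,0,0,0,1,3.5,4.3,0,0,0,0,1,3.8,4.8,2,0,0,0,1,3.8,4.8,3.5,0,0,0,1,3.8,4.8,4.5,0,0,0,1,3.8,4.8,4.5,0,0,0,1,3.8,4.8,4.5,0,0,0,1]

```text
time: 15.93
eef_pos: [0.4631, 0.2824, 0.0608]
tcp_rot: [0.087, 0.996, -0.001, -0.001]
contact_force: [-0.0, -0.4, -2.7]
opening: 0.671
finger_force: 54.6
```

```bash
python3 - <<'E'
from h import *
from mv import *
wshot("w8");im=load("w8.npz")["color"]
m=mask(im,(0,50,5),(25,255,95),(180,60,420,300));cnt=big(m);print(cnt.min(0),cnt.max(0))
up=cnt[cnt[:,1]<cnt[:,1].min()+70];P=wcast("w8",up,.010)[0];print(circ(P,.055),circ(P))
P=wcast("w1",big(mask(load("w1.npz")["color"],(0,50,5),(25,255,95),(410,55,500,150))),.010)[0];print(circ(P))
plan([.46,.285,.03])
E
```

```text
[213 136] [365 296]
(array([0.46262818, 0.28822298]), np.float64(0.017806424294816638)) (array([0.43377586, 0.29445099, 0.03182693]), np.float64(0.012117355747644465))
(array([0.45953773, 0.28759606, 0.05275419]), np.float64(0.0005410931998657216))
t 15.98 tcp [0.4639 0.2829 0.0619] shift [0.42 0.14 3.19] turn [-0.   0.  -0.1] q [ 0.36  0.17  2.01 -0.    0.96 -1.04] open 0.67 dt
```

View pics/w8.png

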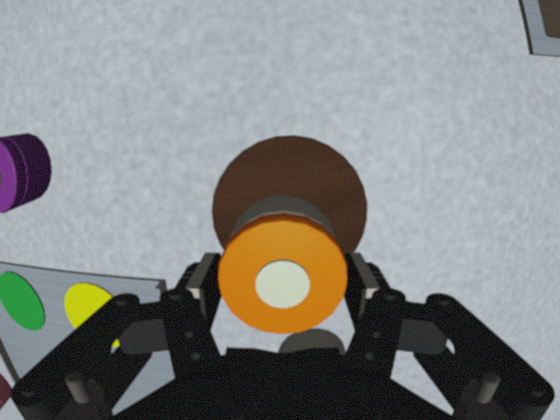

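```bash
python3 - <<'E'
from h import *
from mv import *
im=load("w8.npz")["color"]
cnt=big(mask(im,(0,50,5),(25,255,95),(180,60,420,300)))
c=np.array([290,212]);r=np.hypot(*(cnt-c).T);up=cnt[(r>65)&(cnt[:,1]<235)]
P=wcast("w8",up,.010)[0];print(len(up),circ(P,.055),circ(P))
plan([.46,.2855,.03])
E
```

```text
261 (array([0.46189737, 0.28810043]), np.float64(0.0011062273461618477)) (array([0.45972161, 0.28846307, 0.05318207]), np.float64(0.0002149714178113978))
t 15.98 tcp [0.4639 0.2829 0.0619] shift [0.43 0.19 3.19] turn [-0.   0.  -0.1] q [ 0.36  0.17  2.01 -0.    0.96 -1.04] open 0.67 dt
```

Request:
arm_command:
  series: [0.4,0.32,0.7,0,0,0,1,0.4,0.32,1.8,0,0,0,1,0.4,0.32,2.6,0,0,0,1,0.4,0.32,3.2,0,0,0,1,0.4,0.32,3.5,0,0,0,1,0.4,0.32,3.65,0,0,0,1,0.4,0.32,3.65,0,0,0,1,0.4,0.32,3.65,0,0,0,1]

```text
time: 16.65
eef_pos: [0.4601, 0.2875, 0.0254]
tcp_rot: [0.086, 0.996, 0.0, 0.0]
contact_force: [-0.1, -0.4, -2.2]
opening: 0.678
finger_force: 54.6
```

```bash
python3 -c "
from mv import *
plan([.46,.2868,.0208])"
```

```text
t 16.65 tcp [0.4601 0.2875 0.0254] shift [ 0.   -0.07  0.46] turn [ 0.  0. -0.] q [ 0.37  0.23  2.02 -0.    0.89 -1.03] open 0.68 dt
```

Request:
arm_command:
  series: [0,-0.05,0.12,0,0,0,1,0,-0.05,0.22,0,0,0,1,0,-0.05,0.32,0,0,0,1,0,-0.05,0.4,0,0,0,1,0,-0.05,0.46,0,0,0,1,0,-0.05,0.46,0,0,0,1]

```text
time: 17.15
eef_pos: [0.4598, 0.2869, 0.0209]
tcp_rot: [0.086, 0.996, -0.0, -0.0]
contact_force: [-0.8, 0.5, -0.6]
opening: 0.677
finger_force: 54.9
```

Request:
arm_command:
  series: [0,0,0.06,0,0,0,1,0,0,0.06,0,0,0,1,0,0,0.06,0,0,0,0.3,0,0,0.06,0,0,0,0,0,0,0.06,0,0,0,0,0,0,-0.5,0,0,0,0,0,0,-2.5,0,0,0,0,0,0,-5.5,0,0,0,0,-1,0,-9,0,0,0,0,-4,0,-11,0,0,0,0]

```text
time: 17.98
eef_pos: [0.4982, 0.2813, 0.1343]
tcp_rot: [0.085, 0.996, 0.001, 0.001]
contact_force: [0.2, -0.1, -0.1]
opening: 1.0
finger_force: 0.0
```

```bash
python3 - <<'E'
from h import *
from mv import *
from plant import vision
wshot("w9");im=load("w9.npz")["color"]
cnt=big(mask(im,(5,120,60),(20,255,255),(150,60,420,380)));print(cnt.min(0),cnt.max(0))
low=cnt[cnt[:,1]>(cnt[:,1].min()+cnt[:,1].max())/2];print(circ(wcast("w9",low,.056)[0]))
plan([.59,.281,.13])
E
```

```text
[223 104] [330 211]
(array([0.46969531, 0.28621801, 0.03127003]), np.float64(0.0020492403451315617))
t 18.03 tcp [0.5079 0.2807 0.1398] shift [-8.07  1.44  1.12] turn [ 0.4  0.9 -0. ] q [ 0.33  0.14  1.89 -0.    1.1  -1.07] open 1.0 dt
```

View pics/w9.png

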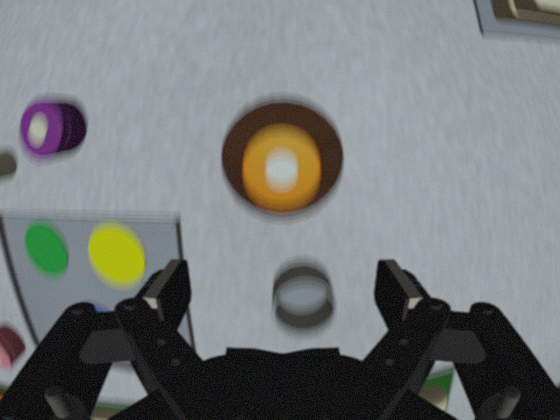

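The full tub sits upright on the board at (281,168), with the board at (282,158). The empty tub is at (302,295).

Request:
arm_command:
  series: [-3,0.5,0,0,0,0,0,-5.5,1,0,0,0,0,0,-7.3,1.4,0,0,0,0,0,-8,1.4,0,0,0,0,0,-8,1.4,0,0,0,0,0,-8,1.4,0,0,0,0,0,-8,1.4,0,0,0,0,0]

```text
time: 18.62
eef_pos: [0.5792, 0.28, 0.1302]
tcp_rot: [0.086, 0.996, -0.0, -0.001]
contact_force: [0.4, -0.5, -0.1]
opening: 1.002
finger_force: 0.0
```

```bash
python3 - <<'E'
from mv import *
wshot("w10")
import cv2;cv2.imwrite("pics/w10c.png",cv2.resize(cv2.imread("pics/w10.png")[20:350,120:460],None,fx=1.7,fy=1.7))
plan([.59,.281,.011])
E
```

```text
t 18.67 tcp [0.5791 0.2801 0.1303] shift [-1.07  0.28 11.93] turn [-0.  -0.1  0. ] q [ 0.29  0.29  1.72  0.    1.13 -1.11] open 1.0 dt
```

View pics/w10c.png

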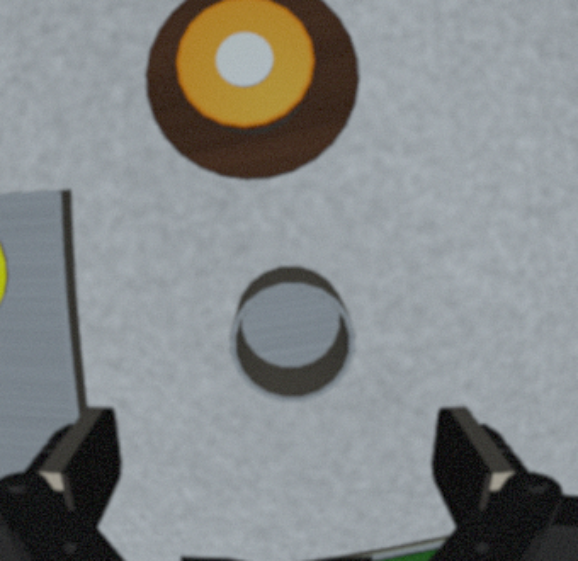

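The empty tub's rim spans x 231–354 and y 283–399 in the crop, so its centre is at about (292,341), which is full-image pixel (292,221).

```bash
python3 - <<'E'
from h import *
from mv import *
P=wcast("w10",[[292.1,220.6],[120+231/1.7,220.6],[120+354/1.7,220.6]],.046)[0];print(P)
im=load("w10.npz")["color"]
cnt=big(mask(im,(5,110,60),(22,255,255),(190,0,340,130)))
c=cnt[cnt[:,1]>56];print("lid",cnt.min(0),cnt.max(0),circ(wcast("w10",c,.056)[0]))
cnt=big(mask(im,(0,50,5),(25,255,95),(190,0,340,135)));c=cnt[(cnt[:,1]>70)&(np.hypot(*(cnt-[268,66]).T)>52)];print("board",cnt.min(0),cnt.max(0),len(c),circ(wcast("w10",c,.010)[0],.0535))
plan([*P[0,:2],.011])
E
```

```text
[[0.59099274 0.28641987 0.046     ]
 [0.58601188 0.25785101 0.046     ]
 [0.59607583 0.31511217 0.046     ]]
lid [207  11] [324  96] (array([0.45892323, 0.28721911, 0.03256747]), np.float64(0.002703920298829723))
board [207   7] [329 124] 160 (array([0.45958557, 0.28860785]), np.float64(0.0003768951621994421))
t 18.67 tcp [0.5791 0.2801 0.1303] shift [-1.07  0.83 11.93] turn [-0.  -0.1  0. ] q [ 0.29  0.29  1.72  0.    1.13 -1.11] open 1.0 dt
```

Request:
arm_command:
  series: [-1.05,0.75,1,0,0,0,0,-1.05,0.75,4,0,0,0,0,-1.05,0.75,7.5,0,0,0,0,-1.05,0.75,10,0,0,0,0,-1.05,0.75,11.3,0,0,0,0,-1.05,0.75,11.8,0,0,0,0,-1.05,0.75,11.8,0,0,0,0,-1.05,0.75,11.8,0,0,0,0]

```text
time: 19.33
eef_pos: [0.593, 0.2861, 0.0143]
tcp_rot: [0.086, 0.996, 0.0, 0.001]
contact_force: [0.3, -0.2, 1.1]
opening: 1.0
finger_force: 0.0
```

```bash
python3 - <<'E'
from mv import *
wshot("w11")
import cv2;cv2.imwrite("pics/w11c.png",cv2.resize(cv2.imread("pics/w11.png")[150:370,150:430],None,fx=2,fy=2))
plan([.591,.286,.011])
E
```

```text
t 19.38 tcp [0.5936 0.2862 0.015 ] shift [ 0.25 -0.07  0.4 ] turn [ 0.1  0.2 -0. ] q [ 0.3   0.46  1.73 -0.    0.94 -1.1 ] open 1.0 dt
```

View pics/w11c.png

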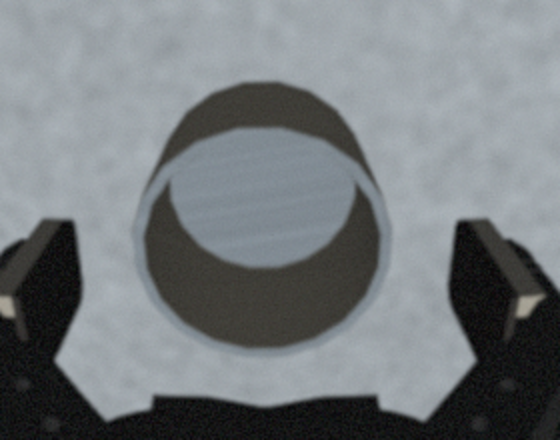

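The rim is centred near (262,241) in the crop, which is full pixel (281,270), between the fingers.

```bash
python3 - <<'E'
from mv import *
P=wcast("w11",[[281.2,270.5]],.046)[0];print(P)
r=[[150+a/2,150+b/2] for a,b in((134,237),(391,237),(262,356),(180,335),(345,335),(150,290),(375,290))]
from h import circ
Q=wcast("w11",r,.046)[0];print(circ(Q),circ(Q,.03));p=circ(Q,.03)[0]
plan([p[0],p[1],.011])
E
```

```text
[[0.5899696  0.28639566 0.046     ]]
(array([0.59353312, 0.28579011, 0.02928763]), np.float64(0.000789174693747115)) (array([0.59280882, 0.2859173 ]), np.float64(0.0009597910016470318))
t 19.38 tcp [0.5936 0.2862 0.015 ] shift [ 0.07 -0.04  0.4 ] turn [ 0.1  0.2 -0. ] q [ 0.3   0.46  1.73 -0.    0.94 -1.1 ] open 1.0 dt
```

Request:
arm_command:
  series: [0.12,-0.04,0.3,0,0,0,0,0.12,-0.04,0.35,0,0,0,0,0.12,-0.04,0.35,0,0,0,1,0.12,-0.04,0.35,0,0,0,1,0.12,-0.04,0.35,0,0,0,1,0.12,-0.04,0.35,0,0,0,1,0.12,-0.04,0.35,0,0,0,1,0.12,-0.04,0.35,0,0,0,1,0.12,-0.04,0.35,0,0,0,1]
  force: 35

```text
time: 20.13
eef_pos: [0.5916, 0.2856, 0.0102]
tcp_rot: [0.087, 0.996, 0.0, 0.001]
contact_force: [-0.5, -0.3, 5.2]
opening: 0.682
finger_force: 38.1
```

```bash
python3 -c "
from mv import *
plan([.619,.0247,.08])"
```

```text
t 20.13 tcp [0.5916 0.2856 0.0102] shift [ -7.21 -25.23  -6.99] turn [ 0.   0.1 -0. ] q [ 0.3   0.47  1.74  0.    0.93 -1.1 ] open 0.68 dt
```

Request:
arm_command:
  series: [0,0,-0.7,0,0,0,1,0,0,-2.5,0,0,0,1,0,0,-5,0,0,0,1,-0.6,-2.2,-7,0,0,0,1,-1.7,-6,-7,0,0,0,1,-2.9,-10,-7,0,0,0,1,-4,-14,-7,0,0,0,1,-5.1,-18,-7,0,0,0,1,-6.3,-22,-7,0,0,0,1,-7,-24.5,-7,0,0,0,1]

```text
time: 20.97
eef_pos: [0.6168, 0.0284, 0.0784]
tcp_rot: [0.087, 0.996, -0.001, -0.001]
contact_force: [0.6, 0.9, -1.4]
opening: 0.684
finger_force: 37.9
```

Request:
arm_command:
  series: [-0.2,-0.7,0,0,0,0,1,-0.2,-0.7,1,0,0,0,1,-0.2,-0.7,2.5,0,0,0,1,-0.2,-0.7,4,0,0,0,1,-0.2,-0.7,5,0,0,0,1,-0.2,-0.7,5.5,0,0,0,1,-0.2,-0.7,5.5,0,0,0,1,-0.2,-0.7,5.5,0,0,0,1]

```text
time: 21.63
eef_pos: [0.6181, 0.0256, 0.0238]
tcp_rot: [0.086, 0.996, 0.0, -0.0]
contact_force: [0.4, -0.3, -0.7]
opening: 0.688
finger_force: 37.9
```

```bash
python3 -c "
from mv import *
plan([.619,.0250,.0172])"
```

```text
t 21.63 tcp [0.6181 0.0256 0.0238] shift [-0.1  -0.05  0.66] turn [ 0. -0.  0.] q [-0.12  0.38  1.83  0.    0.93 -1.52] open 0.69 dt
```

Request:
arm_command:
  series: [-0.1,-0.05,0.2,0,0,0,1,-0.1,-0.05,0.35,0,0,0,1,-0.1,-0.05,0.47,0,0,0,1,-0.1,-0.05,0.55,0,0,0,1,-0.1,-0.05,0.62,0,0,0,1,-0.1,-0.05,0.66,0,0,0,1,-0.1,-0.05,0.66,0,0,0,1]

```text
time: 22.22
eef_pos: [0.6191, 0.0241, 0.0175]
tcp_rot: [0.087, 0.996, -0.0, -0.0]
contact_force: [1.2, -0.4, -0.8]
opening: 0.681
finger_force: 37.9
```

Request:
arm_command:
  series: [0,0,0.06,0,0,0,1,0,0,0.06,0,0,0,1,0,0,0.06,0,0,0,0.3,0,0,0.06,0,0,0,0,0,0,0.06,0,0,0,0,0,0,-0.5,0,0,0,0,0,0,-2.5,0,0,0,0,0,0,-6,0,0,0,0,0,0,-10,0,0,0,0,0,0,-13,0,0,0,0]

```text
time: 23.05
eef_pos: [0.62, 0.024, 0.1511]
tcp_rot: [0.087, 0.996, -0.0, 0.001]
contact_force: [1.1, 0.4, 0.8]
opening: 1.002
finger_force: 0.0
```

```bash
python3 - <<'E'
from mv import *
from plant import vision
import cv2
for n in("top","side"):
    c=vision.read_camera(n);np.savez(n+"2.npz",**c)
a=cv2.imread("pics/w10.png")
t=np.load("top2.npz")["color"];s=np.load("side2.npz")["color"]
t=cv2.resize(t[120:320,105:505],(800,400));s=cv2.resize(s[110:260,220:500],(373,200))
cv2.imwrite("pics/c3.png",np.vstack([t,np.hstack([s,np.zeros((200,427,3),np.uint8)])]))
plan([.534,-.293,.13])
E
```

```text
t 23.15 tcp [0.6239 0.0237 0.1563] shift [  3.44 -32.74   2.56] turn [ 0.   0.8 -0. ] q [-0.12  0.22  1.76  0.    1.15 -1.52] open 1.0 dt
```

View pics/c3.png

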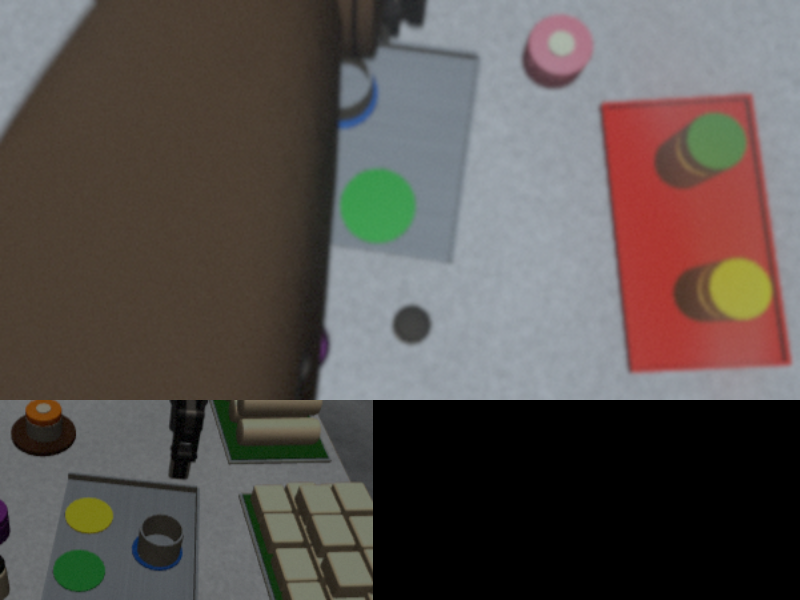

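The jars stand upright in the tray, at (700,145) green and (735,290) yellow in the crop. The empty tub sits centred on blue and the full tub is on the board. The green jar is next.

Request:
arm_command:
  series: [0.3,-3,0,0,0,0,0,0.7,-7,0,0,0,0,0,1.1,-11,0,0,0,0,0,1.5,-15,0,0,0,0,0,1.9,-19,0,0,0,0,0,2.3,-23,0,0,0,0,0,2.7,-27,0,0,0,0,0,3.1,-30.5,0,0,0,0,0,3.3,-32.3,1,0,0,0,0,3.3,-32.6,2.5,0,0,0,0]

```text
time: 23.98
eef_pos: [0.5302, -0.2959, 0.124]
tcp_rot: [0.089, 0.996, -0.002, 0.002]
contact_force: [0.4, -0.6, -0.2]
opening: 0.999
finger_force: 0.0
```

```bash
python3 -c "
from mv import *
plan([.5355,-.2915,.047])"
```

```text
t 23.98 tcp [ 0.5302 -0.2959  0.124 ] shift [-0.42  0.55  7.7 ] turn [-0.2  0.2 -0.3] q [-0.68  0.22  1.82 -0.    1.09 -2.07] open 1.0 dt
```

Request:
arm_command:
  series: [-0.2,0.3,0,0,0,0,0,-0.2,0.3,0.5,0,0,0,0,-0.2,0.3,0.5,0,0,0,0,-0.2,0.3,0.5,0,0,0,0]

```text
time: 24.32
eef_pos: [0.5334, -0.2877, 0.1177]
tcp_rot: [0.086, 0.996, 0.0, -0.0]
contact_force: [-0.0, -0.2, -0.2]
opening: 1.001
finger_force: 0.0
```

```bash
python3 -c "
from mv import *
plan([.5355,-.2915,.047])"
```

```text
t 24.32 tcp [ 0.5334 -0.2877  0.1177] shift [-0.27 -0.33  7.07] turn [ 0.  -0.   0.1] q [-0.66  0.23  1.83  0.    1.09 -2.06] open 1.0 dt
```

Request:
arm_command:
  series: [-0.25,-0.33,1,0,0,0,0,-0.25,-0.33,3.5,0,0,0,0,-0.25,-0.33,5.8,0,0,0,0,-0.25,-0.33,6.9,0,0,0,0,-0.25,-0.33,7.05,0,0,0,0,-0.25,-0.33,7.05,0,0,0,0,-0.25,-0.33,7.05,0,0,0,0,-0.25,-0.33,7.05,0,0,0,0]

```text
time: 24.98
eef_pos: [0.536, -0.2932, 0.0489]
tcp_rot: [0.086, 0.996, -0.001, 0.001]
contact_force: [-0.2, 0.2, 0.1]
opening: 0.995
finger_force: 0.0
```

```bash
python3 -c "
from mv import *
plan([.5355,-.2915,.047])"
```

```text
t 24.98 tcp [ 0.536  -0.2932  0.0489] shift [0.08 0.16 0.19] turn [-0.1  0.2 -0. ] q [-0.67  0.33  1.85 -0.    0.96 -2.06] open 0.99 dt
```

Request:
arm_command:
  series: [0.07,0.1,0.12,0,0,0,0,0.07,0.1,0.15,0,0,0,0,0.07,0.1,0.15,0,0,0,1,0.07,0.1,0.15,0,0,0,1,0.07,0.1,0.15,0,0,0,1,0.07,0.1,0.15,0,0,0,1,0.07,0.1,0.15,0,0,0,1,0.07,0.1,0.15,0,0,0,1,0.07,0.1,0.15,0,0,0,1]
  force: 50

```text
time: 25.73
eef_pos: [0.5347, -0.2914, 0.046]
tcp_rot: [0.087, 0.996, -0.0, 0.0]
contact_force: [-0.5, 1.0, 2.2]
opening: 0.573
finger_force: 52.3
```

```bash
python3 -c "
from mv import *
plan([.5071,-.0065,.147])"
```

```text
t 25.73 tcp [ 0.5347 -0.2914  0.046 ] shift [  7.62  27.59 -10.11] turn [-0.  0. -0.] q [-0.67  0.33  1.85  0.    0.96 -2.06] open 0.57 dt
```

Request:
arm_command:
  series: [0,0,-0.7,0,0,0,1,0,0,-2.5,0,0,0,1,0,0,-5,0,0,0,1,0,0,-8,0,0,0,1,0.8,3,-10,0,0,0,1,1.8,6.7,-10,0,0,0,1,2.9,10.5,-10,0,0,0,1,4,14.5,-10,0,0,0,1,5.1,18.5,-10,0,0,0,1,6.1,22,-10,0,0,0,1]

```text
time: 26.57
eef_pos: [0.5103, -0.0616, 0.1443]
tcp_rot: [0.087, 0.996, 0.0, -0.001]
contact_force: [1.1, 0.1, -2.9]
opening: 0.572
finger_force: 52.9
```

Request:
arm_command:
  series: [0.8,3,0,0,0,0,1,1.3,5,0,0,0,0,1,1.5,5.6,1.5,0,0,0,1,1.5,5.6,4,0,0,0,1,1.5,5.6,6.5,0,0,0,1,1.5,5.6,8.2,0,0,0,1,1.5,5.6,9,0,0,0,1,1.5,5.6,9,0,0,0,1,1.5,5.6,9,0,0,0,1]

```text
time: 27.32
eef_pos: [0.5068, -0.0064, 0.0554]
tcp_rot: [0.087, 0.996, 0.0, -0.001]
contact_force: [1.1, -0.8, -2.7]
opening: 0.577
finger_force: 52.8
```

```bash
python3 -c "
from mv import *
plan([.5066,-.0065,.049])"
```

```text
t 27.32 tcp [ 0.5068 -0.0064  0.0554] shift [ 0.01 -0.01  0.64] turn [-0.  -0.1 -0. ] q [-0.21  0.11  2.1  -0.    0.94 -1.61] open 0.58 dt
```

Request:
arm_command:
  series: [0,0,0.2,0,0,0,1,0,0,0.35,0,0,0,1,0,0,0.45,0,0,0,1,0,0,0.54,0,0,0,1,0,0,0.6,0,0,0,1,0,0,0.64,0,0,0,1,0,0,0.64,0,0,0,1]

```text
time: 27.9
eef_pos: [0.507, -0.0063, 0.0492]
tcp_rot: [0.087, 0.996, 0.0, -0.0]
contact_force: [-0.4, 0.8, -4.6]
opening: 0.567
finger_force: 52.8
```

Request:
arm_command:
  series: [0,0,0.03,0,0,0,1,0,0,0.06,0,0,0,1,0,0,0.08,0,0,0,1,0,0,0.08,0,0,0,1,0,0,0.08,0,0,0,1]

```text
time: 28.32
eef_pos: [0.5074, -0.0064, 0.049]
tcp_rot: [0.086, 0.996, -0.0, 0.0]
contact_force: [-1.5, 0.5, 3.0]
opening: 0.571
finger_force: 53.2
```

Touching (force up from −4.6 to +3 N). Release and rise.

Request:
arm_command:
  series: [0,0,0,0,0,0,0.3,0,0,0,0,0,0,0,0,0,0,0,0,0,0,0,0,0,0,0,0,0,0,0,-2,0,0,0,0,0,0,-5,0,0,0,0,0,0,-8.5,0,0,0,0,0,-2.5,-10.5,0,0,0,0,0,-6,-10.5,0,0,0,0,0,-10,-10.5,0,0,0,0]

```text
time: 29.15
eef_pos: [0.4912, -0.1054, 0.156]
tcp_rot: [0.085, 0.996, -0.001, 0.003]
contact_force: [0.9, -0.4, -0.2]
opening: 0.999
finger_force: 0.0
```

```bash
python3 -c "
from mv import *
plan([.4138,-.2952,.13])"
```

```text
t 29.15 tcp [ 0.4912 -0.1054  0.156 ] shift [  4.44 -20.01   2.59] turn [-0.1  0.3  0.2] q [-0.41 -0.05  2.05  0.    1.14 -1.81] open 1.0 dt
```

Request:
arm_command:
  series: [0.8,-3.6,0,0,0,0,0,1.6,-7.4,0,0,0,0,0,2.5,-11.2,0,0,0,0,0,3.3,-15,0,0,0,0,0,4.1,-18.3,0.8,0,0,0,0,4.4,-19.8,2,0,0,0,0,4.4,-20,3,0,0,0,0,4.4,-20,3,0,0,0,0,4.4,-20,3,0,0,0,0]

```text
time: 29.9
eef_pos: [0.4117, -0.2932, 0.1224]
tcp_rot: [0.086, 0.996, 0.001, -0.001]
contact_force: [-0.4, 0.4, 0.2]
opening: 0.997
finger_force: 0.0
```

```bash
python3 -c "
from mv import *
plan([.4138,-.2952,.047])"
```

```text
t 29.9 tcp [ 0.4117 -0.2932  0.1224] shift [-0.25 -0.17  7.54] turn [ 0.1 -0.1 -0. ] q [-0.82  0.01  2.06  0.    1.08 -2.22] open 1.0 dt
```

Request:
arm_command:
  series: [-0.15,-0.15,1,0,0,0,0,-0.15,-0.15,3.8,0,0,0,0,-0.15,-0.15,6.2,0,0,0,0,-0.15,-0.15,7.3,0,0,0,0,-0.15,-0.15,7.5,0,0,0,0,-0.15,-0.15,7.5,0,0,0,0,-0.15,-0.15,7.5,0,0,0,0,-0.15,-0.15,7.5,0,0,0,0,-0.15,-0.15,7.5,0,0,0,0]

```text
time: 30.65
eef_pos: [0.4142, -0.2968, 0.0499]
tcp_rot: [0.086, 0.996, -0.001, 0.001]
contact_force: [-0.5, -0.1, 0.4]
opening: 1.001
finger_force: 0.0
```

```bash
python3 -c "
from mv import *
plan([.4138,-.2952,.047])"
```

```text
t 30.65 tcp [ 0.4142 -0.2968  0.0499] shift [0.07 0.15 0.29] turn [-0.1  0.1 -0. ] q [-0.82  0.12  2.09  0.    0.92 -2.22] open 1.0 dt
```

Request:
arm_command:
  series: [0.07,0.1,0.2,0,0,0,0,0.07,0.1,0.25,0,0,0,0,0.07,0.1,0.25,0,0,0,1,0.07,0.1,0.25,0,0,0,1,0.07,0.1,0.25,0,0,0,1,0.07,0.1,0.25,0,0,0,1,0.07,0.1,0.25,0,0,0,1,0.07,0.1,0.25,0,0,0,1,0.07,0.1,0.25,0,0,0,1]
  force: 50

```text
time: 31.4
eef_pos: [0.4129, -0.2953, 0.0462]
tcp_rot: [0.086, 0.996, -0.0, 0.0]
contact_force: [-0.6, -0.9, 2.0]
opening: 0.569
finger_force: 51.9
```

```bash
python3 -c "
from mv import *
plan([.526,.0953,.15])"
```

```text
t 31.4 tcp [ 0.4129 -0.2953  0.0462] shift [ -4.41  40.41 -10.4 ] turn [-0.  0. -0.] q [-0.82  0.12  2.1  -0.    0.92 -2.22] open 0.57 dt
```

Request:
arm_command:
  series: [0,0,-0.7,0,0,0,1,0,0,-2.5,0,0,0,1,0,0,-5,0,0,0,1,0,0,-8.5,0,0,0,1,0,1,-12,0,0,0,1,-0.2,3.5,-14,0,0,0,1,-0.6,7,-14.5,0,0,0,1,-1,11,-14.5,0,0,0,1,-1.5,15,-14.5,0,0,0,1,-2,19,-14.5,0,0,0,1]

```text
time: 32.23
eef_pos: [0.4645, -0.109, 0.1904]
tcp_rot: [0.087, 0.996, 0.0, -0.001]
contact_force: [1.2, -0.8, -3.3]
opening: 0.569
finger_force: 52.5
```

Request:
arm_command:
  series: [-0.4,4,0,0,0,0,1,-0.9,8,0,0,0,0,1,-1.3,12,0,0,0,0,1,-1.7,15.5,0,0,0,0,1,-2.1,18.5,0,0,0,0,1,-2.3,20.5,0,0,0,0,1,-2.4,21.4,1,0,0,0,1,-2.4,21.4,3,0,0,0,1,-2.4,21.4,4,0,0,0,1,-2.4,21.4,4,0,0,0,1]

```text
time: 33.07
eef_pos: [0.5223, 0.095, 0.1462]
tcp_rot: [0.087, 0.996, -0.001, -0.005]
contact_force: [-0.4, 0.4, -2.8]
opening: 0.569
finger_force: 52.5
```

```bash
python3 -c "
from mv import *
plan([.5257,.0955,.0492])"
```

```text
t 33.07 tcp [0.5223 0.095  0.1462] shift [-0.41  0.12  9.7 ] turn [-0.1 -0.5 -0. ] q [-0.01  0.04  1.98 -0.    1.13 -1.41] open 0.57 dt
```

Request:
arm_command:
  series: [-0.3,0.1,1,0,0,0,1,-0.3,0.1,3.5,0,0,0,1,-0.3,0.1,6,0,0,0,1,-0.3,0.1,7.8,0,0,0,1,-0.3,0.1,8.6,0,0,0,1,-0.3,0.1,8.8,0,0,0,1,-0.3,0.1,8.8,0,0,0,1,-0.3,0.1,8.8,0,0,0,1,-0.3,0.1,8.8,0,0,0,1]

```text
time: 33.82
eef_pos: [0.5304, 0.0958, 0.0647]
tcp_rot: [0.087, 0.996, 0.0, 0.002]
contact_force: [0.2, -0.4, -2.3]
opening: 0.574
finger_force: 52.5
```

```bash
python3 -c "
from mv import *
plan([.5257,.0955,.0492])"
```

```text
t 33.82 tcp [0.5304 0.0958 0.0647] shift [ 0.46 -0.11  1.55] turn [ 0.   0.2 -0. ] q [-0.01  0.16  2.02  0.    0.96 -1.41] open 0.57 dt
```

Request:
arm_command:
  series: [0.45,-0.05,0.4,0,0,0,1,0.45,-0.05,0.8,0,0,0,1,0.45,-0.05,1.0,0,0,0,1,0.45,-0.05,1.1,0,0,0,1,0.45,-0.05,1.1,0,0,0,1,0.45,-0.05,1.1,0,0,0,1]

```text
time: 34.32
eef_pos: [0.5243, 0.0963, 0.0518]
tcp_rot: [0.086, 0.996, -0.0, -0.0]
contact_force: [0.2, 0.5, -2.8]
opening: 0.566
finger_force: 52.5
```

```bash
python3 -c "
from mv import *
plan([.5257,.0955,.0492])"
```

```text
t 34.32 tcp [0.5243 0.0963 0.0518] shift [-0.15 -0.05  0.26] turn [-0. -0. -0.] q [-0.01  0.17  2.04 -0.    0.94 -1.41] open 0.57 dt
```

Request:
arm_command:
  series: [-0.15,-0.05,0.06,0,0,0,1,-0.15,-0.05,0.12,0,0,0,1,-0.15,-0.05,0.18,0,0,0,1,-0.15,-0.05,0.24,0,0,0,1,-0.15,-0.05,0.28,0,0,0,1,-0.15,-0.05,0.28,0,0,0,1,-0.15,-0.05,0.28,0,0,0,1]

```text
time: 34.9
eef_pos: [0.5259, 0.0954, 0.0493]
tcp_rot: [0.086, 0.996, -0.0, 0.0]
contact_force: [-1.2, -0.4, -1.1]
opening: 0.571
finger_force: 52.6
```

Just touching. A hair lower, then release and rise; I'll back off toward the robot's left-rear for a clear view.

Request:
arm_command:
  series: [0,0,0.05,0,0,0,1,0,0,0.05,0,0,0,1,0,0,0.05,0,0,0,0.3,0,0,0.05,0,0,0,0,0,0,0.05,0,0,0,0,0,0,0.05,0,0,0,0,0,0,-2,0,0,0,0,0,0,-5,0,0,0,0,0,0,-9,0,0,0,0,0,0,-13,0,0,0,0]

```text
time: 35.73
eef_pos: [0.5246, 0.0955, 0.1793]
tcp_rot: [0.087, 0.996, -0.0, -0.001]
contact_force: [1.1, -0.0, 0.3]
opening: 1.003
finger_force: 0.0
```

Request:
arm_command:
  series: [0,4,-2,0,0,0,0,0,8,-4,0,0,0,0,0,12,-4,0,0,0,0,0,16,-4,0,0,0,0,0,20,-4,0,0,0,0,0,24,-4,0,0,0,0,0,28,-4,0,0,0,0,0,30,-4,0,0,0,0,0,30,-4,0,0,0,0,0,30,-4,0,0,0,0]

```text
time: 36.57
eef_pos: [0.577, 0.3919, 0.2182]
tcp_rot: [0.085, 0.996, -0.0, -0.0]
contact_force: [-0.2, -0.0, -0.6]
opening: 1.0
finger_force: 0.0
```

```bash
python3 - <<'E'
from h import *
from mv import *
from plant import vision
plan([0.5,.4,.2])
ims=[]
for n,(x0,y0,x1,y1) in(("top",(100,120,380,300)),("side",(190,100,380,280))):
    c=vision.read_camera(n);np.savez(n+"3.npz",**c);ims.append(cv2.resize(c["color"][y0:y1,x0:x1],(400,int(400*(y1-y0)/(x1-x0)))))
h=max(i.shape[0] for i in ims);ims=[cv2.copyMakeBorder(i,0,h-i.shape[0],0,0,0) for i in ims]
cv2.imwrite("pics/c4.png",np.hstack(ims))
E
```

```text
t 36.57 tcp [0.577  0.3919 0.2182] shift [ 7.72 -0.51  1.82] turn [-0.1 -0.   0.1] q [ 0.45  0.33  1.51 -0.    1.3  -0.95] open 1.0 dt
```

View pics/c4.png

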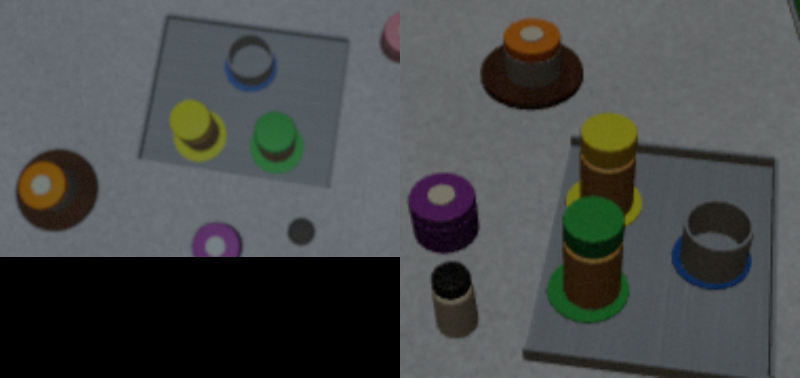

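Everything stands upright in the final view. In the side crop the full tub is on the board at (532,55), the jars are on their own mats at (607,165) and (593,255), and the empty tub is on blue at (715,240). The shaker is untouched. One last numeric centring check follows.

```bash
python3 - <<'E'
from h import *
s0,s3=load("side0.npz"),load("side3.npz");t0,t3=load("top0.npz"),load("top3.npz")
for nm,a,b,rs in(("y",(22,120,60),(36,255,255),(250,140,372,180)),("g",(45,120,40),(80,255,255),(250,185,300,222))):
    for c in(s0,s3): print(nm,"side",lid(c,big(mask(c["color"],a,b,rs)),.099,.025)[0])
c=s3;print("full",lid(c,big(mask(c["color"],(5,120,60),(22,255,255),(215,100,290,150))),.056,.03))
c=t3;print("full top",lid(c,big(mask(c["color"],(5,120,60),(22,255,255),(105,215,178,290))),.056,.03))
print("shaker",cast(s3,[[214,233]],.065)[0])
E
```

```text
y side [0.52486745 0.08876325]
y side [0.52758893 0.08927639]
g side [ 0.50640586 -0.00873796]
g side [ 0.51009683 -0.00973319]
full (array([0.46126511, 0.28149033]), np.float64(0.000996397369533203))
full top (array([0.46182154, 0.28514937]), np.float64(0.0006505071398100261))
shaker [[ 0.39613268 -0.03921849  0.065     ]]
```

```bash
python3 -c "
from plant import ctrl
print(ctrl.sign_off())"
```

```text
the job is handed in; nothing more can be done
None
```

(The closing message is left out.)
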